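# Set glass floats into a dimpled tray

## Robot

A 7-joint arm with a two-finger parallel gripper is mounted at the origin on a cart in front of the work surface, level with it; the furniture and walls round the work are solid. World frame = base frame: x ahead of the robot, y to its left, z up, the work surface at z = 0. Lengths are in mm, angles in rad, forces in N, time in s.
With the tool pointing down it reaches from about 425 to 925 mm from the base axis. Payload 6.8 kg.
Tool frame: the origin (TCP) lies at the centre of the arm's flange, where the gripper is bolted on; the fingertips stand 173 mm ahead of it and the grasp point (between the pads) lies 155 mm ahead of it; z points along the fingers, y is the line along which they close (so a half turn about z gives the same grasp; the last joint's range is limited). The gripper opens to 85 mm and grips with 20 to 120 N. Pads are 22 mm wide; open, the fingers measure 114 mm over their backs; the gripper's body (76 mm by 85 mm) begins 54 mm behind the grasp point. The pads swing forward as they close: fully open they stand 13 mm farther back than shut.
Start: joints at [1.096, 0.477, 0.022, 1.555, -0.011, 1.109, -0.083], TCP at [242.082, -630.11, 404.708] pointing down, gripper open.
Joint ranges: [-2.96, 2.96], [-0.34, 2.1], [-1.41, 1.46], [0.24, 2.44], [-1.37, 4.51], [0.17, 1.92], [-2.96, 2.96]. Speed limits (rad/s): [2.39, 2.39, 3.14, 3.14, 3.14, 3.14, 3.14].

## Interface

Orientations are given as a rotation vector (axis times angle).
In Python, from plant import arm gives the robot as it stands. The module is installed in compiled form; this text tells all that it offers.
- The arm moves only by the tool carry_out, never from a script. Its argument "series" is a list of rows, each a list of 6 numbers: the shift along the tool's x, y, z in m, then the turn, a rotation vector about the tool's x, y, z in rad. A call has 1 to 5 rows; each row is the pose to reach, as a shift and turn from the pose commanded when the call began, along the tool's axes at that moment; what a row does not reach only later rows make up. A row lasts 1/8 s, in which the tool goes at most 62.5 mm and 10.7 degrees, less where a joint would pass 70% of its speed; a pose out of reach is approached as far as the arm can. A call with a gripper value outside its range is refused whole. "jaw" is the closure in counts, from 0 (fully open) to 255 (shut), set as the call begins (left out, the last holds). The fingers move at their own pace and stop on an object; "force" is the grip in N (left out, the last holds). Time passes only in rows, so rows that repeat a pose let the fingers close. It gives the time, the measured TCP pose, the force, the opening and the grip force at its end, in the units of the state.
- arm.state(): the state, without advancing time (a new reading comes with each control period).
- arm.get_image(name): name is "scene" or "top" or "wrist"; returns a dict with "color" (420x560x3 uint8, red, green, blue), "vertical_fov" (degrees; the focal length in pixels is half the picture's height over the tangent of half this angle, whatever the lens; pixels are square), "cx", "cy" (the principal point, pixels), "R" (3x3) and "t" (3): a world point X has camera coordinates R X + t. Camera axes: x right, y down, z forward; pixel columns grow to the right and rows downward; lengths in mm; the calibration is good to about 2 mm. A picture is of the moment at which its call begins. There is no depth.
- arm.finish_job(): hands the job in; it is judged then, once.
The state is a dict: "clock": time; "joint_positions": joint angles; "qvel": joint speeds; "joint_torque": joint torques, N m; "eef_pos": TCP position; "ee_rot": TCP orientation; "ft_force": force on the tool from outside, world axes, zero at the start; "wrist_torque": the same for the moment, N m; "width": opening from 0.0 (shut) to 1.0 (fully open); "grip_force": force on a finger pad.
Only numpy, scipy, OpenCV 4.12 (cv2) and the standard library are available. Lean on these libraries where they do the work, as an engineer would, in place of code of your own. Each camera call takes 0.05 s, during which the arm holds its last target. There are 200 camera calls.

## Task

Take the two glass floats out of the leaning cups under the splash hood of the draining stand and set them upright, cap up, one in each pocket of the dimpled tray. They are fragile: lower each one until you feel it rest on the seat in its pocket, whose depth you do not know beforehand, without pressing it hard against the tray or letting it drop, then let go gently. Leave the mug and the grease tub where they are.

Things in the scene. Friction and masses are not known exactly. Their poses are not given: they have to be found in the camera images.
- float_a_center (a point): white glass float, 118 mm long, about 0.12 kg, weighted round bottom: globe 56 mm across, straight-sided to 50 mm above its bottom, shoulder to 73 mm, then a neck 22 mm across up to 112 mm (grasp there), 21 mm metal cap. This point: on its axis, 59 mm above the bottom; z runs along the axis to the cap. Starts in a cup of the stand, leaning about 30 degrees to the stand's front
- float_b_center (a point): the second float, the same as the first in every respect; the point and axes are as for the first
- pocket_1 (a point): mouth centre of a round tray pocket, 67 mm wide, in the tray's top face 40 mm above the bench; z up. Down in it a rigid, slippery seat ring, 32 mm across inside, centres the float's round bottom. Each ring was screwed to its own height, which is not reported: a seated float's bottom rests 16 to 36 mm below this point, so the seat must be felt
- pocket_2 (a point): the tray's other pocket, 100 mm from the first; the same words hold for it, its seat is at its own height
- tray: grey dimpled tray block, 120 x 210 x 40 mm, fixed to the bench; origin at the centre of its underside, z up, y along the row of two pockets
- stand: draining stand, fixed: dark base plate 135 x 220 mm; origin on its underside, half-way between the cups, front is -x, z up. Two grey cups, 68 mm outside, 61 mm inside, 100 mm apart along y, lean 30 degrees to the front and hold the lowest 41 mm of the floats: pull these at least 50 mm along their own axes to clear them
- hood_edge (a point): middle of the front edge of the stand's splash hood, a flat roof 220 mm wide and 4 mm thick that reaches back from here to an upright sheet behind the cups; its underside is 226 mm above the bench. It stands straight above the necks of the floats, so a gripper must come in from the front, tilted in line with the float
- mug: white mug, 79 x 114 x 89 mm, stands loose left of the stand; origin at its underside; to be left alone
- grease_tub: tub with a blue screw lid, 50 mm across, 46 mm tall, stands loose near the robot; origin at its underside; to be left alone

How it is judged (in metres and radians):
At the end, for the whole second after the job is handed in: Each float stands in a pocket of its own, cap up within 0.25 rad of vertical, its centre within 12 mm of the pocket's centre sideways and less than 46 mm above the tray's top face, at rest (under 0.03 m/s) and let go ((((horizontal distance between float_a_center and pocket_1 below 0.012 m and z of float_a_center in the frame of pocket_1 below 0.046 m) and (horizontal distance between float_b_center and pocket_2 below 0.012 m and z of float_b_center in the frame of pocket_2 below 0.046 m)) or ((horizontal distance between float_a_center and pocket_2 below 0.012 m and z of float_a_center in the frame of pocket_2 below 0.046 m) and (horizontal distance between float_b_center and pocket_1 below 0.012 m and z of float_b_center in the frame of pocket_1 below 0.046 m))) and angle between each of float_a_center, float_b_center's own z axis and vertical below 0.25 rad and linear speed of each of float_a, float_b below 0.03 m/s and contact force between each of float_a, float_b and the fingers below 0.05 N); the robot touches nothing.
It fails at once if a float pressed or knocked against the tray with more than 20 N (contact force between any of float_a, float_b and tray above 20 N).
It fails at once if a float dropped: moving faster than 0.4 m/s out of the fingers (a free fall of about 8 mm) ((linear speed of float_a above 0.4 m/s and contact force between float_a and the fingers below 0.01 N) or (linear speed of float_b above 0.4 m/s and contact force between float_b and the fingers below 0.01 N)).
It fails at once if the mug or the grease tub moved by more than 20 mm (distance of any of mug, grease_tub from where it was at the start of the episode above 0.02 m).
It also fails if it takes over 62 s, if anything falls off the work surface, if the arm or the gripper's body presses on something with over 40 N, if the wrist force passes 120 N, or if a joint passes its speed limit or range.

## Working session

There is one attempt and no reset: what is moved stays moved. The work goes in short steps, Python scripts to look and compute and a tool call to move; the robot and the scene stay as the last step left them, time stands still between calls to the robot, and variables do not carry over. Pictures are saved under pics/ and viewed, at most 10 in all, crops included, and the job is handed in when it is done.

Besides the shell and the picture viewer there is one more tool, called after "Emit:" as name([rows], argument=value, ...), one row to a line, values as JSON. carry_out: Moves the arm, as the interface text tells. Its arguments: {"type":"object","properties":{"series":{"type":"array","items":{"type":"array","items":{"type":"number"}}},"jaw":{"type":"number"},"force":{"type":"number"}},"required":["series"]}

```bash
mkdir -p pics
cat > h.py <<'E'
import numpy as np, cv2, pickle
from scipy.spatial.transform import Rotation as Ro
from plant import arm
def grab(n,tag):
    d=arm.get_image(n); pickle.dump(d,open(f'pics/{tag}.pkl','wb')); cv2.imwrite(f'pics/{tag}.png',d['color'][:,:,::-1]); return d
def K(d):
    f=210/np.tan(np.radians(d['vertical_fov'])/2); return f
def ray(d,u,v):
    R=np.array(d['R']);t=np.array(d['t']);f=K(d)
    c=-R.T@t; r=R.T@np.array([(u-d['cx'])/f,(v-d['cy'])/f,1]); return c,r/np.linalg.norm(r)
def onz(d,u,v,z):
    c,r=ray(d,u,v); return c+r*(z-c[2])/r[2]
def tri(*rs):
    A=0;b=0
    for c,r in rs:
        P=np.eye(3)-np.outer(r,r);A=A+P;b=b+P@c
    return np.linalg.solve(A,b)
def proj(d,X):
    p=np.array(d['R'])@np.array(X)+np.array(d['t']); f=K(d); return p[0]/p[2]*f+d['cx'],p[1]/p[2]*f+d['cy']
E
python3 - <<'E'
from h import *
for n in ['scene','top','wrist']:
    d=grab(n,n+'0'); print(n,d['vertical_fov'],d['cx'],d['cy'],-np.array(d['R']).T@d['t'])
s=arm.state(); print(s)
a=[cv2.imread(f'pics/{n}0.png') for n in ['scene','top']]
E
```

```text
scene 53.92947227076535 280.2452446348486 212.61311505323596 [ 62.50175713 642.75413613 652.23726129]
top 53.68875070504605 279.09061527956743 212.51724516270076 [ 317.80062604  -50.23401539 1220.26141813]
wrist 64.84979456713027 280.0541655340637 210.8940871577182 [ 302.61254819 -606.57010203  373.91893749]
{'clock': 0.15, 'joint_positions': array([ 1.09593116,  0.47764666,  0.02231506,  1.55619651, -0.01152151,
        1.10929769, -0.08310306]), 'qvel': array([-0.00228201, -0.00266347, -0.00072429, -0.00199723,  0.00051245,
        0.00097351, -0.00137042]), 'joint_torque': array([ 4.26015773e-03, -5.96925902e+01,  1.61081191e+00, -2.81488341e+01,
        1.26273406e-02,  6.65389045e-03,  5.00652320e-08]), 'eef_pos': array([ 242.01112742, -629.90701117,  403.93558682]), 'ee_rot': array([-3.08754579e+00, -5.72689140e-01,  5.09277468e-04]), 'ft_force': array([-1.09408979, -0.91755856, -0.51198153]), 'wrist_torque': array([ 0.01944574,  0.05272078, -0.08415172]), 'grip_force': 0.0, 'width': 1.001638366616408}
```

View pics/scene0.png

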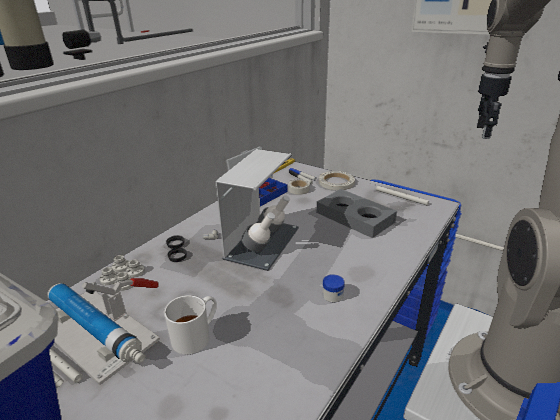

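View pics/top0.png

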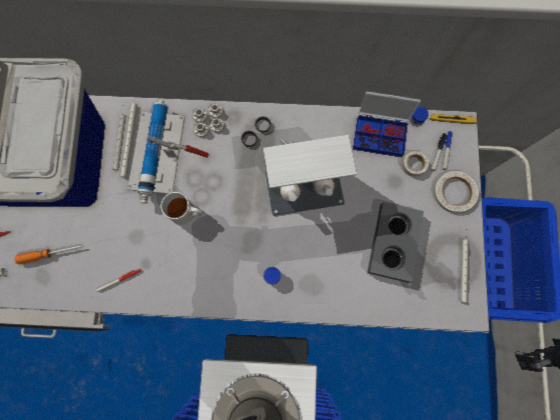

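The top view shows the tray at about (398,243) with pockets near (397,223) and (393,258), and the stand at about (307,180) under the white hood. The float necks are hidden under the hood, and the globes show at (290,193) and (322,187). I'll enlarge both areas to measure them.

Run:
```python
from h import *
a=cv2.imread('pics/top0.png')[125:290,250:440]
b=cv2.imread('pics/scene0.png')[140:275,205:405]
a=cv2.resize(a,None,fx=4,fy=4,interpolation=cv2.INTER_CUBIC)[:600]
b=cv2.resize(b,None,fx=4,fy=4,interpolation=cv2.INTER_CUBIC)
cv2.imwrite('pics/topc.png',cv2.resize(cv2.imread('pics/top0.png')[130:280,255:435],None,fx=4,fy=4,interpolation=cv2.INTER_CUBIC));cv2.imwrite('pics/scc.png',b)
```

```text
(no output)
```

View pics/topc.png

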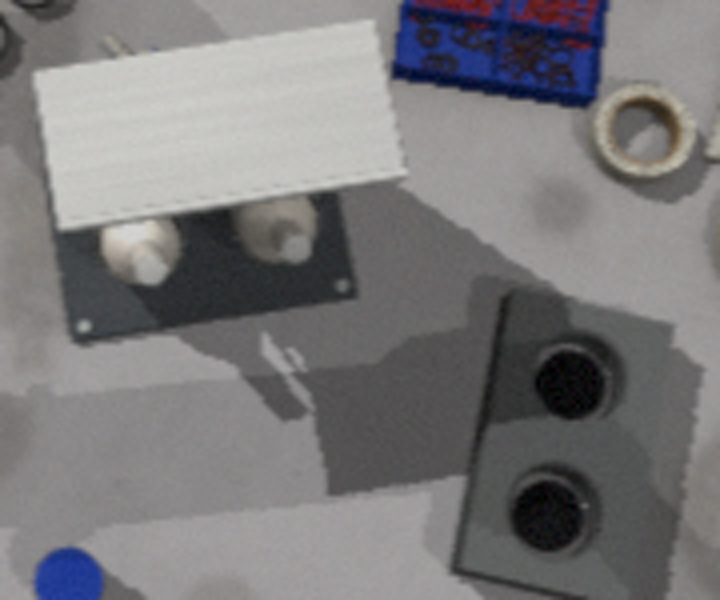

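View pics/scc.png

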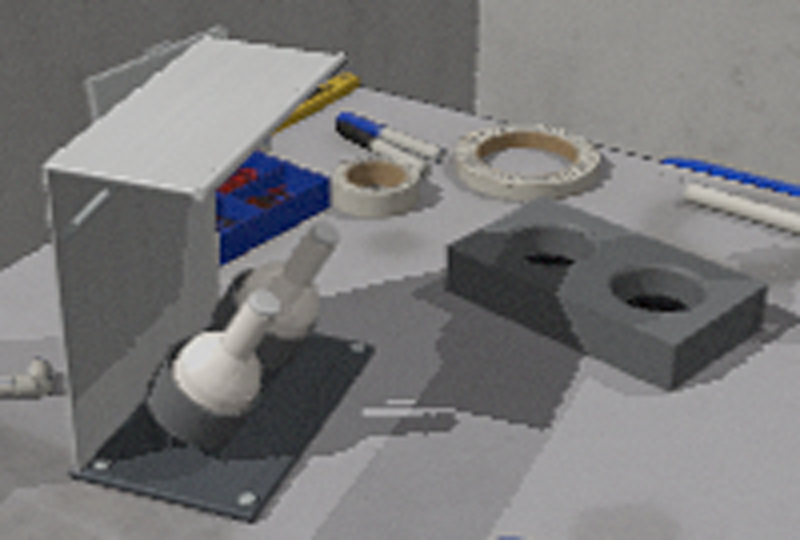

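The crops show these points:
- **Cap tops (top crop):** (152,270) and (293,247).
- **Cap tops (scene crop):** (262,303) and (322,237).
- **Pocket mouths (top crop):** about (580,377) and (555,511).
- **Hood front corners (top crop):** (62,230) and (405,177).
- **Base front corners (top crop):** (78,342) and (356,297).

I'll turn these into positions.

```bash
cat > m.py <<'E'
from h import *
T=pickle.load(open('pics/top0.pkl','rb'));S=pickle.load(open('pics/scene0.pkl','rb'))
t=lambda u,v:(255+(u+.5)/4-.5,130+(v+.5)/4-.5)
s=lambda u,v:(205+(u+.5)/4-.5,140+(v+.5)/4-.5)
np.set_printoptions(precision=1,suppress=True)
for a,b in [((152,270),(262,303)),((293,247),(322,237))]:
    print('cap',tri(ray(T,*t(*a)),ray(S,*s(*b))))
P=[onz(T,*t(*p),40) for p in [(580,377),(555,511)]]; print('pock',P,np.linalg.norm(P[0]-P[1]))
P2=[onz(S,*s(*p),40) for p in [(547,245),(657,290)]]; print('pock scene',P2)
Hd=[onz(T,*t(*p),230) for p in [(62,230),(405,177)]]; print('hood',Hd,np.linalg.norm(Hd[0]-Hd[1]))
Hs=[onz(S,*s(*p),230) for p in [(198,192),(345,55)]]; print('hood scene',Hs,np.linalg.norm(Hs[0]-Hs[1]))
B=[onz(T,*t(*p),6) for p in [(78,342),(356,297)]]; print('base',B,np.linalg.norm(B[0]-B[1]))
for n,X in [('hood',Hd),('base',B)]:
    v=X[0]-X[1]; print(n,'yaw',np.degrees(np.arctan2(-v[0],v[1])))
print(onz(T,*t(70,578),46), onz(T,176,206,85))
E
python3 m.py
```

```text
cap [600.  -70.  126.7]
cap [ 620.5 -165.9  124.6]
pock [array([ 556.6, -383.9,   40. ]), array([ 458.8, -364.8,   40. ])] 99.68686854101297
pock scene [array([ 556.4, -379.5,   40. ]), array([ 456.8, -361.7,   40. ])]
hood [array([596. , -11.6, 230. ]), array([ 640.1, -223.3,  230. ])] 216.182530925927
hood scene [array([598.5, -10.7, 230. ]), array([ 641.9, -227.6,  230. ])] 221.21246247741058
base [array([572.7, -19.3,   6. ]), array([ 617. , -226.4,    6. ])] 211.7174578636852
hood yaw 11.756167960520086
base yaw 12.055305190481375
[395.1 -23.1  46. ] [569.6 255.6  85. ]
```

```bash
cat > plan.py <<'E'
from h import *
YS=np.radians(11.95)
def pose(yaw,tilt):
    # tool x at horizontal heading yaw(deg), z down, tilted so that z swings towards -x heading by tilt deg
    y=np.radians(yaw);t=np.radians(tilt);h=np.array([np.cos(y),np.sin(y),0]);k=np.array([0,0,1.])
    z=-np.sin(t)*h-np.cos(t)*k; x=np.cos(t)*h-np.sin(t)*k
    return np.array([x,np.cross(z,x),z]).T
AX=np.array([-.5*np.cos(YS),-.5*np.sin(YS),.75**.5])
def rel(p0,R0,p1,R1):
    return np.r_[R0.T@(np.array(p1)-p0)/1000, Ro.from_matrix(R0.T@R1).as_rotvec()]
def chain(W,p0=None,R0=None):
    s=arm.state()
    if p0 is None: p0,R0=np.array(s['eef_pos']),Ro.from_rotvec(s['ee_rot']).as_matrix()
    for p,R in W:
        r=rel(p0,R0,p,R); print(','.join('%.4f'%v for v in r))
        R0=R0@Ro.from_rotvec(r[3:]).as_matrix(); p0=np.array(p,float)
E
python3 - <<'E'
from plan import *
W=[]
for az,r,yaw in [(-58,655,62),(-45,620,105),(-32,580,148),(-21,545,191.95)]:
    a=np.radians(az); W.append((np.array([r*np.cos(a),r*np.sin(a),410.]),pose(yaw,0)))
capB=np.array([620.5,-165.9,124.6]); W.append((capB+231*AX,pose(191.95,30)))
chain(W); print(W[-1])
E
```

```text
0.1248,-0.0318,-0.0060,-0.0014,-0.0004,-0.7153
0.1462,0.0257,-0.0000,-0.0000,-0.0000,-0.7505
0.1128,0.0856,-0.0000,-0.0000,0.0000,-0.7505
0.0450,0.1040,-0.0000,-0.0000,-0.0000,-0.7671
0.0001,0.0056,0.0853,0.0000,-0.5236,0.0000
(array([ 507.50303914, -189.81520096,  324.65186827]), array([[-0.84725748, -0.20705802,  0.48916433],
       [-0.1793175 ,  0.97832867,  0.10352901],
       [-0.5       ,  0.        , -0.8660254 ]]))
```

Emit:
carry_out([
  [0.125, -0.032, -0.006, 0, 0, -0.715],
  [0.125, -0.032, -0.006, 0, 0, -0.715],
  [0.125, -0.032, -0.006, 0, 0, -0.715],
  [0.125, -0.032, -0.006, 0, 0, -0.715],
], jaw=0)

```text
clock: 0.65
eef_pos: [348.7, -554.3, 410.5]
ee_rot: [-2.686, -1.628, -0.001]
ft_force: [-0.3, 0.2, -1.0]
width: 1.0
grip_force: 0.0
```

Emit:
carry_out([
  [0.146, 0.026, 0, 0, 0, -0.75],
  [0.146, 0.026, 0, 0, 0, -0.75],
  [0.146, 0.026, 0, 0, 0, -0.75],
  [0.146, 0.026, 0, 0, 0, -0.75],
  [0.146, 0.026, 0, 0, 0, -0.75],
])

```text
clock: 1.27
eef_pos: [438.8, -438.6, 410.4]
ee_rot: [-1.915, -2.49, -0.0]
ft_force: [0.2, 0.0, -0.1]
width: 1.0
grip_force: 0.0
```

Emit:
carry_out([
  [0.113, 0.086, 0, 0, 0, -0.75],
  [0.113, 0.086, 0, 0, 0, -0.75],
  [0.113, 0.086, 0, 0, 0, -0.75],
  [0.113, 0.086, 0, 0, 0, -0.75],
  [0.113, 0.086, 0, 0, 0, -0.75],
])

```text
clock: 1.9
eef_pos: [492.4, -307.9, 410.5]
ee_rot: [-0.877, -3.016, -0.0]
ft_force: [-0.4, -1.0, -0.5]
width: 1.003
grip_force: 0.0
```

Emit:
carry_out([
  [0.045, 0.104, 0, 0, 0, -0.767],
  [0.045, 0.104, 0, 0, 0, -0.767],
  [0.045, 0.104, 0, 0, 0, -0.767],
  [0.045, 0.104, 0, 0, 0, -0.767],
  [0.045, 0.104, 0, 0, 0, -0.767],
])

```text
clock: 2.52
eef_pos: [509.6, -196.2, 410.5]
ee_rot: [0.313, -3.126, -0.0]
ft_force: [-0.5, -0.1, -0.4]
width: 1.003
grip_force: 0.0
```

Emit:
carry_out([
  [0, 0.006, 0.085, 0, -0.524, 0],
  [0, 0.006, 0.085, 0, -0.524, 0],
  [0, 0.006, 0.085, 0, -0.524, 0],
  [0, 0.006, 0.085, 0, -0.524, 0],
])

```text
clock: 3.02
eef_pos: [507.2, -190.9, 324.6]
ee_rot: [-0.259, 2.61, 0.075]
ft_force: [-0.3, -0.4, -0.4]
width: 1.002
grip_force: 0.0
```

Run:
```python
from plan import *
s=arm.state(); print(s['eef_pos'],s['ee_rot'],s['joint_positions'])
d=grab('wrist','w1')
for c in [[600,-70,126.7],[620.5,-165.9,124.6]]:print(proj(d,c))
```

```text
[ 507.23562056 -190.85445243  324.62415291] [-0.25947643  2.60992182  0.07503087] [ 1.02774383  0.4176214  -0.85701666  2.06321433  0.22321812  0.33082384
  1.86529635]
(np.float64(436.25598679693076), np.float64(231.65792102314123))
(np.float64(282.20495997455464), np.float64(230.9616603433087))
```

View pics/w1.png

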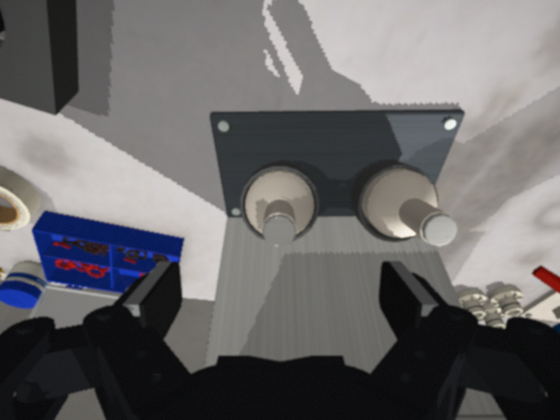

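The wrist view shows cap B at about (280,231) and cap A at about (437,231). Both match the predicted pixels to within 2 px. I'll go in along the axis and grip B.

Emit:
carry_out([
  [0, 0, 0.04, 0, 0, 0],
  [0, 0, 0.07, 0, 0, 0],
  [0, 0, 0.085, 0, 0, 0],
  [0, 0, 0.1, 0, 0, 0],
  [0, 0, 0.1, 0, 0, 0],
])

```text
clock: 3.7
eef_pos: [558.6, -178.7, 239.0]
ee_rot: [-0.27, 2.608, 0.073]
ft_force: [0.2, 0.7, 0.6]
width: 1.005
grip_force: 0.0
```

Emit:
carry_out([
  [0, 0, 0, 0, 0, 0],
  [0, 0, 0, 0, 0, 0],
  [0, 0, 0, 0, 0, 0],
  [0, 0, 0, 0, 0, 0],
  [0, 0, 0, 0, 0, 0],
], jaw=255, force=30)

```text
clock: 4.32
eef_pos: [557.6, -179.8, 239.8]
ee_rot: [-0.27, 2.605, 0.071]
ft_force: [-3.1, -1.0, 5.8]
width: 0.284
grip_force: 23.2
```

Run:
```python
from plan import *
s=arm.state(); print(s)
d=grab('wrist','w2')
```

```text
{'clock': 4.325, 'joint_positions': array([ 0.74959174,  0.56279244, -0.60875076,  2.03140556,  0.41720794,
        0.17107636,  1.67428866]), 'qvel': array([-0.00022005, -0.00053786, -0.0008862 , -0.0009835 ,  0.00079932,
       -0.00030799,  0.00114628]), 'joint_torque': array([-1.17529158e+00, -4.82551610e+01, -8.47052425e+00, -1.89900935e+01,
       -4.89948329e-02, -2.11470410e+00, -2.27176883e-03]), 'eef_pos': array([ 557.60267715, -179.77314169,  239.84723457]), 'ee_rot': array([-0.26974278,  2.60479713,  0.07106494]), 'ft_force': array([-3.06452665, -0.99790604,  5.80312615]), 'wrist_torque': array([-0.26221838,  0.53417467, -0.01149596]), 'grip_force': 23.190910595585592, 'width': 0.28405803051339046}
```

View pics/w2.png

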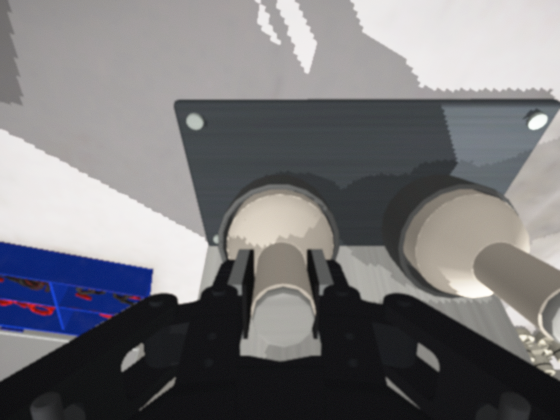

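Float B is gripped on its neck: the jaw opening is about 24 mm, and the cap sits between the pads at (283,315). Joint 6 is close to its limit, so I'll pull straight out along the axis now and then turn the tool upright.

Emit:
carry_out([
  [0, 0, -0.01, 0, 0, 0],
  [0, 0, -0.025, 0, 0, 0],
  [0, 0, -0.04, 0, 0, 0],
  [0, 0, -0.055, 0, 0, 0],
  [0, 0, -0.07, 0, 0, 0],
])

```text
clock: 5.0
eef_pos: [522.4, -186.4, 300.2]
ee_rot: [-0.271, 2.607, 0.073]
ft_force: [0.5, 0.0, -1.5]
width: 0.252
grip_force: 51.5
```

Run:
```python
from plan import *
s=arm.state(); print(s['eef_pos'],s['ee_rot'],s['joint_positions'],s['ft_force'],s['width'],s['grip_force'])
R=pose(191.95,0)
chain([([490,-215,400],R),([540,-330,400],R),([556.5,-381.5,325],R)])
```

```text
[ 522.38332301 -186.42702492  300.16927927] [-0.27095914  2.60667869  0.07273782] [ 0.96112436  0.46875169 -0.81232825  2.05711562  0.34011008  0.28779416
  1.76084896] [ 0.54851177  0.03911188 -1.4874177 ] 0.25186493220692097 51.468150959699415
-0.0173,-0.0213,-0.1053,-0.0002,0.5227,-0.0014
-0.0251,-0.1229,0.0000,0.0000,0.0000,-0.0000
-0.0055,-0.0538,0.0750,0.0000,0.0000,0.0000
```

Emit:
carry_out([
  [-0.005, -0.006, -0.03, 0, 0.13, 0],
  [-0.01, -0.01, -0.06, 0, 0.26, 0],
  [-0.014, -0.016, -0.085, 0, 0.4, 0],
  [-0.017, -0.021, -0.105, 0, 0.523, -0.001],
  [-0.017, -0.021, -0.105, 0, 0.523, -0.001],
])

```text
clock: 5.62
eef_pos: [491.0, -214.7, 400.4]
ee_rot: [-0.326, 3.121, -0.002]
ft_force: [1.1, 0.0, -1.1]
width: 0.246
grip_force: 51.3
```

Emit:
carry_out([
  [-0.007, -0.035, 0, 0, 0, 0],
  [-0.014, -0.07, 0, 0, 0, 0],
  [-0.02, -0.1, 0, 0, 0, 0],
  [-0.025, -0.123, 0, 0, 0, 0],
  [-0.025, -0.123, 0, 0, 0, 0],
])

```text
clock: 6.25
eef_pos: [540.1, -331.3, 397.4]
ee_rot: [-0.323, 3.123, 0.002]
ft_force: [-0.3, -0.1, -1.0]
width: 0.248
grip_force: 51.2
```

Emit:
carry_out([
  [-0.001, -0.012, 0.015, 0, 0, 0],
  [-0.003, -0.027, 0.035, 0, 0, 0],
  [-0.005, -0.042, 0.06, 0, 0, 0],
  [-0.0055, -0.054, 0.075, 0, 0, 0],
  [-0.0055, -0.054, 0.075, 0, 0, 0],
])

```text
clock: 6.88
eef_pos: [556.4, -382.6, 321.9]
ee_rot: [0.324, -3.123, -0.003]
ft_force: [-0.2, 0.5, -1.0]
width: 0.249
grip_force: 51.3
```

Run:
```python
from plan import *
s=arm.state(); print(s['eef_pos'],s['ee_rot'],s['joint_positions'],s['ft_force'],s['width'],s['grip_force'])
d=grab('wrist','w3');T=grab('top','t3');S=grab('scene','s3')
p=np.array(s['eef_pos']);R=Ro.from_rotvec(s['ee_rot']).as_matrix()
for k in (155-24,155,155+21,155+94-28,155+94):
    print(k,*[np.round(proj(c,p+R[:,2]*k),1) for c in (d,T,S)])
print(proj(d,[556.5,-381.7,40]))
a=cv2.resize(S['color'][150:250,285:405,::-1],None,fx=5,fy=5,interpolation=cv2.INTER_CUBIC)
b=cv2.resize(d['color'][:,:,::-1],None,fx=1,fy=1)
cv2.imwrite('pics/s3c.png',a)
```

```text
[ 556.43997609 -382.61422011  321.91159636] [ 3.24043656e-01 -3.12330405e+00 -2.80919014e-03] [ 0.97631283  0.65535482 -0.6925633   1.59029876  0.4594332   1.06704799
  1.93669532] [-0.15221416  0.54974647 -1.03519567] 0.24938868819230195 51.29150767461397
131 [280.6 321.8] [415.7 212.9] [344.9 154.9]
155 [280.5 288.3] [412.8 214.9] [344.4 162.6]
176 [280.4 267. ] [410.3 216.6] [343.9 169.1]
221 [280.2 235.8] [405.2 219.9] [343.  182.8]
249 [280.2 222.3] [402.3 221.9] [342.5 191.1]
(np.float64(280.5720689059655), np.float64(210.864252538224))
```

View pics/w3.png

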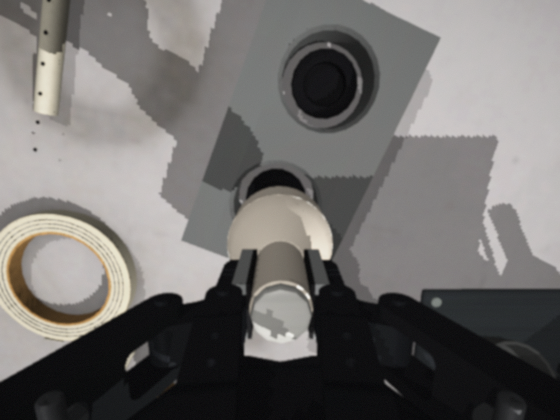

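View pics/s3c.png

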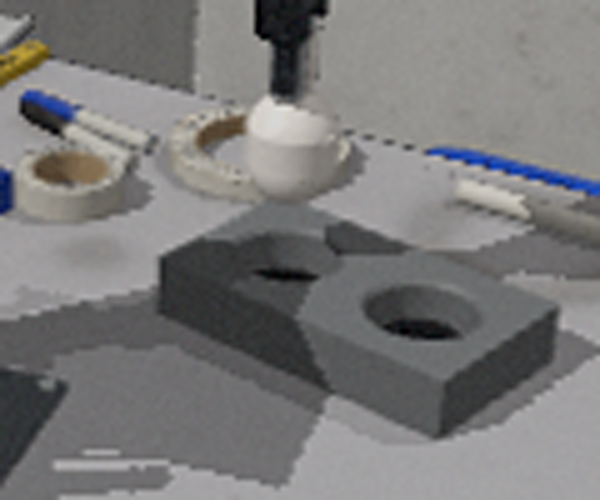

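Wrist view: the float hangs upright between the pads at (282,290). Pocket 2 is visible near (330,78), and the visible arc of pocket 1 spans about x 234–315. The scene crop shows the float above pocket 1. I'll measure the pocket edges numerically.

Run:
```python
from plan import *
d=pickle.load(open('pics/w3.pkl','rb'))
g=cv2.cvtColor(d['color'],cv2.COLOR_RGB2GRAY)
c2=proj(d,[457.8,-363.2,40]);print('pred p2',c2, 'r',np.hypot(*(np.array(proj(d,[457.8+33.5,-363.2,40]))-c2)), 'deep',proj(d,[457.8,-363.2,10]))
print('row75',list(zip(range(262,400,3),g[75,262:400:3])))
print('col332',list(zip(range(10,150,3),g[10:150:3,332])))
print('row185',list(zip(range(215,335,3),g[185,215:335:3])))
print('col275',list(zip(range(140,200,2),g[140:200:2,275])))
```

```text
pred p2 (np.float64(334.08404995315146), np.float64(85.81375372553963)) r 48.25661322412163 deep (np.float64(328.09834452903254), np.float64(89.78874147040769))
row75 [(262, np.uint8(121)), (265, np.uint8(121)), (268, np.uint8(121)), (271, np.uint8(121)), (274, np.uint8(122)), (277, np.uint8(116)), (280, np.uint8(103)), (283, np.uint8(80)), (286, np.uint8(97)), (289, np.uint8(96)), (292, np.uint8(72)), (295, np.uint8(19)), (298, np.uint8(24)), (301, np.uint8(24)), (304, np.uint8(20)), (307, np.uint8(20)), (310, np.uint8(22)), (313, np.uint8(20)), (316, np.uint8(23)), (319, np.uint8(23)), (322, np.uint8(23)), (325, np.uint8(22)), (328, np.uint8(22)), (331, np.uint8(20)), (334, np.uint8(24)), (337, np.uint8(22)), (340, np.uint8(15)), (343, np.uint8(10)), (346, np.uint8(20)), (349, np.uint8(23)), (352, np.uint8(17)), (355, np.uint8(21)), (358, np.uint8(94)), (361, np.uint8(60)), (364, np.uint8(35)), (367, np.uint8(34)), (370, np.uint8(34)), (373, np.uint8(40)), (376, np.uint8(66)), (379, np.uint8(88)), (382, np.uint8(116)), (385, np.uint8(117)), (388, np.uint8(116)), (391, np.uint8(115)
[... 1829 characters left out ...]
), (329, np.uint8(72)), (332, np.uint8(75))]
col275 [(140, np.uint8(120)), (142, np.uint8(121)), (144, np.uint8(121)), (146, np.uint8(120)), (148, np.uint8(120)), (150, np.uint8(121)), (152, np.uint8(121)), (154, np.uint8(120)), (156, np.uint8(121)), (158, np.uint8(120)), (160, np.uint8(111)), (162, np.uint8(104)), (164, np.uint8(100)), (166, np.uint8(99)), (168, np.uint8(67)), (170, np.uint8(14)), (172, np.uint8(13)), (174, np.uint8(12)), (176, np.uint8(14)), (178, np.uint8(14)), (180, np.uint8(14)), (182, np.uint8(9)), (184, np.uint8(16)), (186, np.uint8(72)), (188, np.uint8(111)), (190, np.uint8(112)), (192, np.uint8(114)), (194, np.uint8(134)), (196, np.uint8(147)), (198, np.uint8(149))]
```

Against the float in the same image, pocket 1 is about 2–3 mm further toward -y. I'll correct for that and lower to just above the possible seat range.

Emit:
carry_out([
  [0.001, -0.002, 0, 0, 0, 0],
  [0.001, -0.002, 0.01, 0, 0, 0],
  [0.001, -0.002, 0.02, 0, 0, 0],
  [0.001, -0.002, 0.03, 0, 0, 0],
  [0.001, -0.002, 0.038, 0, 0, 0],
], force=20)

```text
clock: 7.65
eef_pos: [556.4, -383.7, 285.1]
ee_rot: [-0.326, 3.124, 0.001]
ft_force: [0.9, -0.4, -0.7]
width: 0.249
grip_force: 51.3
```

Emit:
carry_out([
  [0, 0, 0, 0, 0, 0],
  [0, 0, 0.0, 0, 0, 0],
  [0, 0, 0.001, 0, 0, 0],
  [0, 0, 0.002, 0, 0, 0],
  [0, 0, 0.002, 0, 0, 0],
])

```text
clock: 8.28
eef_pos: [556.6, -383.8, 284.3]
ee_rot: [-0.326, 3.124, -0.0]
ft_force: [-0.2, 0.5, -2.0]
width: 0.247
grip_force: 51.3
```

Emit:
carry_out([
  [0, -0.001, 0.001, 0, 0, 0],
  [0, -0.001, 0.002, 0, 0, 0],
  [0, -0.001, 0.003, 0, 0, 0],
  [0, -0.001, 0.004, 0, 0, 0],
  [0, -0.001, 0.005, 0, 0, 0],
])

```text
clock: 8.9
eef_pos: [556.8, -384.7, 279.1]
ee_rot: [-0.326, 3.124, -0.0]
ft_force: [-0.5, -0.2, -1.3]
width: 0.253
grip_force: 51.3
```

Emit:
carry_out([
  [0, 0, 0.001, 0, 0, 0],
  [0, 0, 0.0015, 0, 0, 0],
  [0, 0, 0.002, 0, 0, 0],
  [0, 0, 0.0025, 0, 0, 0],
  [0, 0, 0.003, 0, 0, 0],
])

```text
clock: 9.52
eef_pos: [556.8, -384.8, 276.2]
ee_rot: [-0.326, 3.124, -0.0]
ft_force: [0.2, -0.4, -0.7]
width: 0.251
grip_force: 51.3
```

Emit:
carry_out([
  [0, 0, 0.001, 0, 0, 0],
  [0, 0, 0.0015, 0, 0, 0],
  [0, 0, 0.002, 0, 0, 0],
  [0, 0, 0.002, 0, 0, 0],
])

```text
clock: 10.02
eef_pos: [556.8, -384.8, 274.2]
ee_rot: [-0.326, 3.124, -0.0]
ft_force: [-0.2, -0.4, -0.9]
width: 0.248
grip_force: 51.3
```

Emit:
carry_out([
  [0, 0, 0.0005, 0, 0, 0],
  [0, 0, 0.001, 0, 0, 0],
  [0, 0, 0.0015, 0, 0, 0],
  [0, 0, 0.002, 0, 0, 0],
])

```text
clock: 10.52
eef_pos: [556.8, -384.7, 272.2]
ee_rot: [-0.326, 3.124, -0.0]
ft_force: [0.1, 0.1, -0.2]
width: 0.248
grip_force: 51.3
```

Emit:
carry_out([
  [0, 0, 0.0005, 0, 0, 0],
  [0, 0, 0.001, 0, 0, 0],
  [0, 0, 0.0015, 0, 0, 0],
  [0, 0, 0.002, 0, 0, 0],
])

```text
clock: 11.02
eef_pos: [556.8, -384.8, 270.2]
ee_rot: [-0.326, 3.124, -0.0]
ft_force: [-0.3, -0.3, -2.2]
width: 0.246
grip_force: 51.3
```

Emit:
carry_out([
  [0, 0, 0.0005, 0, 0, 0],
  [0, 0, 0.001, 0, 0, 0],
  [0, 0, 0.0015, 0, 0, 0],
  [0, 0, 0.002, 0, 0, 0],
])

```text
clock: 11.52
eef_pos: [556.8, -384.8, 268.2]
ee_rot: [-0.326, 3.124, -0.0]
ft_force: [-0.2, 0.1, -1.1]
width: 0.248
grip_force: 51.3
```

Emit:
carry_out([
  [0, 0, 0.0005, 0, 0, 0],
  [0, 0, 0.001, 0, 0, 0],
  [0, 0, 0.0015, 0, 0, 0],
  [0, 0, 0.002, 0, 0, 0],
])

```text
clock: 12.02
eef_pos: [556.8, -384.7, 266.2]
ee_rot: [-0.326, 3.124, -0.0]
ft_force: [0.4, -0.1, -0.9]
width: 0.249
grip_force: 51.3
```

Emit:
carry_out([
  [0, 0, 0.0005, 0, 0, 0],
  [0, 0, 0.001, 0, 0, 0],
  [0, 0, 0.0015, 0, 0, 0],
  [0, 0, 0.002, 0, 0, 0],
])

```text
clock: 12.52
eef_pos: [556.8, -384.7, 264.2]
ee_rot: [-0.326, 3.124, -0.0]
ft_force: [0.1, -0.8, -1.4]
width: 0.249
grip_force: 51.3
```

Emit:
carry_out([
  [0, 0, 0.0005, 0, 0, 0],
  [0, 0, 0.001, 0, 0, 0],
  [0, 0, 0.0015, 0, 0, 0],
  [0, 0, 0.002, 0, 0, 0],
])

```text
clock: 13.02
eef_pos: [556.8, -384.7, 262.2]
ee_rot: [-0.326, 3.124, -0.0]
ft_force: [-0.5, -0.4, -0.7]
width: 0.254
grip_force: 51.3
```

Emit:
carry_out([
  [0, 0, 0.0005, 0, 0, 0],
  [0, 0, 0.001, 0, 0, 0],
  [0, 0, 0.0015, 0, 0, 0],
  [0, 0, 0.002, 0, 0, 0],
])

```text
clock: 13.52
eef_pos: [556.8, -384.7, 260.2]
ee_rot: [-0.326, 3.124, -0.0]
ft_force: [0.8, 0.6, -1.1]
width: 0.249
grip_force: 51.3
```

Emit:
carry_out([
  [0, 0, 0.0005, 0, 0, 0],
  [0, 0, 0.001, 0, 0, 0],
  [0, 0, 0.0015, 0, 0, 0],
  [0, 0, 0.002, 0, 0, 0],
])

```text
clock: 14.02
eef_pos: [556.8, -384.7, 258.2]
ee_rot: [-0.326, 3.124, -0.0]
ft_force: [-0.8, -0.2, -0.6]
width: 0.251
grip_force: 51.3
```

Emit:
carry_out([
  [0, 0, 0.0005, 0, 0, 0],
  [0, 0, 0.001, 0, 0, 0],
  [0, 0, 0.0015, 0, 0, 0],
  [0, 0, 0.002, 0, 0, 0],
])

```text
clock: 14.52
eef_pos: [557.0, -385.1, 256.9]
ee_rot: [-0.326, 3.123, -0.002]
ft_force: [-0.0, -0.7, 4.5]
width: 0.251
grip_force: 52.4
```

Contact felt: the vertical force rose from -1 to +4.5 N at TCP z 257. I'll ease the preload and release.

Emit:
carry_out([
  [0, 0, -0.0004, 0, 0, 0],
  [0, 0, -0.0005, 0, 0, 0],
  [0, 0, -0.0005, 0, 0, 0],
])

```text
clock: 14.9
eef_pos: [556.9, -385.0, 256.9]
ee_rot: [-0.326, 3.123, -0.001]
ft_force: [0.7, -1.9, 2.9]
width: 0.247
grip_force: 52.2
```

Emit:
carry_out([
  [0, 0, 0, 0, 0, 0],
  [0, 0, 0, 0, 0, 0],
  [0, 0, 0, 0, 0, 0],
  [0, 0, 0, 0, 0, 0],
  [0, 0, 0, 0, 0, 0],
], jaw=110)

```text
clock: 15.52
eef_pos: [556.8, -384.7, 256.6]
ee_rot: [-0.326, 3.124, -0.0]
ft_force: [0.3, -0.2, -0.1]
width: 0.568
grip_force: 0.0
```

Run:
```python
from plan import *
s=arm.state(); print(s['eef_pos'],s['ee_rot'],s['joint_positions'],s['ft_force'],s['width'],s['grip_force'])
d=grab('wrist','w4');grab('scene','s4');grab('top','t4')
R=pose(191.95,0)
print(proj(d,[556.5,-384.5,256.9-155+24]))
capA=np.array([600,-70,126.7])
chain([(np.array(s['eef_pos'])+[0,0,145],R),([505,-200,405],R),(capA+231*AX,pose(191.95,30))])
```

```text
[ 556.79673701 -384.7162231   256.64119043] [-3.26355325e-01  3.12365755e+00 -5.59864461e-05] [ 0.95504436  0.72689062 -0.65624051  1.62912417  0.51549086  0.96436845
  1.89988279] [ 0.34923958 -0.16284776 -0.11813346] 0.5679804488178022 0.0
(np.float64(281.34627338410525), np.float64(321.2294338141564))
-0.0001,0.0000,-0.1449,-0.0002,0.0011,-0.0004
0.0124,0.1914,-0.0034,0.0000,-0.0000,0.0000
-0.0044,0.1075,0.0782,-0.0000,-0.5236,0.0000
```

View pics/w4.png

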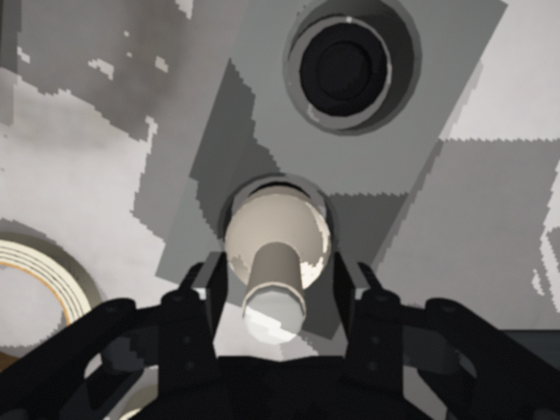

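Float B stands free in pocket 1, with its cap at (274,315) and about 2 mm of lean. I'll raise the arm and move to the pre-grasp pose for A.

Emit:
carry_out([
  [0, 0, -0.03, 0, 0, 0],
  [0, 0, -0.07, 0, 0, 0],
  [0, 0, -0.12, 0, 0, 0],
  [0, 0, -0.145, 0, 0, 0],
  [0, 0, -0.145, 0, 0, 0],
])

```text
clock: 16.3
eef_pos: [557.3, -384.7, 404.3]
ee_rot: [-0.326, 3.12, -0.005]
ft_force: [1.0, -0.4, -0.4]
width: 0.57
grip_force: 0.0
```

Emit:
carry_out([
  [0.012, 0.191, -0.004, 0, 0, 0],
  [0.012, 0.191, -0.004, 0, 0, 0],
  [0.012, 0.191, -0.004, 0, 0, 0],
  [0.012, 0.191, -0.004, 0, 0, 0],
  [0.012, 0.191, -0.004, 0, 0, 0],
], jaw=0)

```text
clock: 16.92
eef_pos: [505.2, -200.7, 404.9]
ee_rot: [0.327, -3.124, 0.001]
ft_force: [-1.2, -1.6, 0.2]
width: 1.005
grip_force: 0.0
```

Emit:
carry_out([
  [-0.004, 0.107, 0.04, 0, -0.26, 0],
  [-0.004, 0.107, 0.06, 0, -0.4, 0],
  [-0.004, 0.107, 0.078, 0, -0.524, 0],
  [-0.004, 0.107, 0.078, 0, -0.524, 0],
  [-0.004, 0.107, 0.078, 0, -0.524, 0],
])

```text
clock: 17.55
eef_pos: [488.3, -96.5, 328.2]
ee_rot: [-0.269, 2.607, 0.071]
ft_force: [-0.8, 0.4, 0.7]
width: 1.0
grip_force: 0.0
```

Run:
```python
from plan import *
s=arm.state(); print(s['eef_pos'],s['ee_rot'],s['joint_positions'])
d=grab('wrist','w5')
capA=np.array([600,-70,126.7]); print(proj(d,capA),proj(d,capA-24*AX))
chain([(capA+131*AX,pose(191.95,30))])
g=cv2.cvtColor(d['color'],cv2.COLOR_RGB2GRAY)
for r in (210,220,230,240): print(r,g[r,240:320:3])
print(g[180:260:3,281])
```

```text
[488.30964977 -96.46032949 328.18188284] [-0.26914013  2.60746859  0.07120824] [ 0.86890679  0.31805342 -0.85478984  2.1691436   0.33720651  0.26682595
  1.57424851]
(np.float64(285.33321621129204), np.float64(227.56787389013436)) (np.float64(284.8610214410378), np.float64(217.22237623342815))
0.0019,0.0029,0.1010,-0.0021,0.0001,-0.0020
210 [ 50  51  66  58 127 169 164 131 131 133 103 111 151 149 132 119 111 115
 118 100 195 228 227 226 226 217  68]
220 [125 128 130 127  81  63 151 135 156 176 127 164 171 174 174 175 176 177
 177 179 174 240 241 240 153  71 121]
230 [128 129 133 131 129 129 120  86  63  90 144 173 175 178 179 180 181 183
 184 187 184  83  95 120 131 129 130]
240 [129 130 133 132 129 131 128 130 131 129 127 130 135 156 174 182 179 165
 140 128 133 133 129 129 132 131 128]
[160 162 163 165 167 134 101 100  98 130 137 158 167 173 174 174 177 177
 179 181 168 133 132 128 109 108 108]
```

Cap A is centred at about (285,229), as predicted. Joint 6 is low here, so I'll approach with slightly less tilt about the grasp point.

Run:
```python
from plan import *
capA=np.array([600,-70,126.7]);G=capA-22*AX
for k in (0,50):
  R=pose(191.95,27.5); chain([(G-(155+k)*R[:,2],R)])
```

```text
-0.0049,0.0029,0.0992,-0.0021,0.0437,-0.0021
-0.0071,0.0028,0.0492,-0.0021,0.0437,-0.0021
```

Emit:
carry_out([
  [-0.007, 0.003, 0.025, -0.002, 0.044, -0.002],
  [-0.007, 0.003, 0.05, -0.002, 0.044, -0.002],
  [-0.006, 0.003, 0.07, -0.002, 0.044, -0.002],
  [-0.005, 0.003, 0.085, -0.002, 0.044, -0.002],
  [-0.005, 0.003, 0.085, -0.002, 0.044, -0.002],
])

```text
clock: 18.23
eef_pos: [533.8, -82.7, 256.6]
ee_rot: [-0.28, 2.649, 0.068]
ft_force: [0.7, 0.1, 0.3]
width: 1.0
grip_force: 0.0
```

Run:
```python
from plan import *
s=arm.state(); print(s['eef_pos'],s['joint_positions'],s['ft_force'])
capA=np.array([600,-70,126.7]);G=capA-22*AX
R=pose(191.95,27.5); chain([(G-(155)*R[:,2],R)])
```

```text
[533.82669522 -82.65535351 256.59111569] [ 0.53355872  0.45219304 -0.55102134  2.12927748  0.56927437  0.1805243
  1.32559541] [0.69539101 0.10592578 0.29992689]
-0.0007,-0.0013,0.0133,0.0006,-0.0003,0.0015
```

Emit:
carry_out([
  [-0.0005, -0.001, 0.005, 0, 0, 0],
  [-0.0005, -0.001, 0.009, 0, 0, 0],
  [-0.0005, -0.001, 0.009, 0, 0, 0],
])

```text
clock: 18.6
eef_pos: [537.9, -82.9, 249.7]
ee_rot: [-0.279, 2.647, 0.068]
ft_force: [-0.7, -0.5, 0.1]
width: 1.003
grip_force: 0.0
```

Emit:
carry_out([
  [0, 0, 0, 0, 0, 0],
  [0, 0, 0, 0, 0, 0],
  [0, 0, 0, 0, 0, 0],
  [0, 0, 0, 0, 0, 0],
  [0, 0, 0, 0, 0, 0],
], jaw=255, force=30)

```text
clock: 19.23
eef_pos: [537.4, -82.3, 249.0]
ee_rot: [-0.28, 2.648, 0.069]
ft_force: [-2.4, -1.7, 1.8]
width: 0.243
grip_force: 30.2
```

Emit:
carry_out([
  [0, 0, 0, 0, 0, 0],
  [0, 0, 0, 0, 0, 0],
])

```text
clock: 19.48
eef_pos: [537.4, -82.3, 249.0]
ee_rot: [-0.28, 2.648, 0.069]
ft_force: [-3.3, -0.8, 4.7]
width: 0.251
grip_force: 30.2
```

Run:
```python
from plan import *
s=arm.state(); p=np.array(s['eef_pos']);print(p,s['joint_positions'],s['ft_force'],s['width'])
R=Ro.from_rotvec(s['ee_rot']).as_matrix()
capA=np.array([600,-70,126.7]); print('cap in tool',R.T@(capA-p), 'axis in tool',R.T@AX)
```

```text
[537.39329284 -82.30626036 248.97660963] [ 0.5367856   0.47313936 -0.55890957  2.12530519  0.66709986  0.17449857
  1.23429899] [-3.34569109 -0.81529291  4.7009894 ] 0.250865097346631
cap in tool [ 3.78277343e-02 -1.09615708e+00  1.37918128e+02] axis in tool [ 0.04242615  0.00132435 -0.99909873]
```

Float A is gripped about 101 mm above its bottom. Pulling it out along its own axis.

Emit:
carry_out([
  [0, 0, -0.01, 0, 0, 0],
  [0.001, 0, -0.025, 0, 0, 0],
  [0.002, 0, -0.04, 0, 0, 0],
  [0.002, 0, -0.055, 0, 0, 0],
  [0.003, 0, -0.07, 0, 0, 0],
])

```text
clock: 20.1
eef_pos: [502.5, -89.5, 309.4]
ee_rot: [-0.28, 2.649, 0.07]
ft_force: [0.3, 0.1, -1.0]
width: 0.249
grip_force: 29.8
```

Run:
```python
from plan import *
s=arm.state(); p=np.array(s['eef_pos']);print(p,s['joint_positions'],s['ft_force'],s['width'])
R=pose(191.95,-2.4); b=np.array([-5,-1.1,255.8])
P=np.array([457.7,-366.3,70])-R@b; print(P)
chain([([480,-110,410],R),([472,-230,400],R),(P+[0,0,74],R),(P,R)])
```

```text
[502.51186226 -89.5036977  309.37278753] [ 0.81662345  0.37818278 -0.84163655  2.14563648  0.51081483  0.30176792
  1.40337247] [ 0.26041236  0.09564318 -1.0322706 ] 0.24866549481737407
[ 463.06453705 -364.04025797  325.78499821]
-0.0231,-0.0152,-0.1014,0.0017,0.5216,0.0023
0.0322,-0.1157,0.0114,0.0000,0.0000,0.0000
0.0365,-0.1293,0.0017,0.0000,0.0000,0.0000
-0.0031,0.0000,0.0739,-0.0000,-0.0000,0.0000
```

Emit:
carry_out([
  [-0.006, -0.004, -0.03, 0, 0.13, 0],
  [-0.012, -0.008, -0.06, 0.001, 0.26, 0.001],
  [-0.018, -0.012, -0.085, 0.001, 0.4, 0.002],
  [-0.023, -0.015, -0.101, 0.002, 0.522, 0.002],
  [-0.023, -0.015, -0.101, 0.002, 0.522, 0.002],
])

```text
clock: 20.72
eef_pos: [481.2, -109.7, 410.1]
ee_rot: [0.323, -3.087, 0.008]
ft_force: [0.6, 1.0, -1.0]
width: 0.251
grip_force: 29.8
```

Emit:
carry_out([
  [0.01, -0.035, 0.004, 0, 0, 0],
  [0.02, -0.07, 0.008, 0, 0, 0],
  [0.028, -0.1, 0.01, 0, 0, 0],
  [0.032, -0.116, 0.011, 0, 0, 0],
])

```text
clock: 21.22
eef_pos: [472.1, -231.5, 398.6]
ee_rot: [0.32, -3.085, 0.007]
ft_force: [-0.4, 0.3, -1.5]
width: 0.249
grip_force: 29.8
```

Emit:
carry_out([
  [0.01, -0.035, 0, 0, 0, 0],
  [0.02, -0.07, 0.001, 0, 0, 0],
  [0.03, -0.105, 0.002, 0, 0, 0],
  [0.036, -0.129, 0.002, 0, 0, 0],
  [0.036, -0.129, 0.002, 0, 0, 0],
])

```text
clock: 21.85
eef_pos: [463.9, -365.1, 399.0]
ee_rot: [0.319, -3.085, 0.007]
ft_force: [-0.5, -0.2, -1.1]
width: 0.251
grip_force: 29.9
```

Emit:
carry_out([
  [-0.001, 0, 0.02, 0, 0, 0],
  [-0.002, 0, 0.04, 0, 0, 0],
  [-0.003, 0, 0.06, 0, 0, 0],
  [-0.003, 0, 0.072, 0, 0, 0],
  [-0.003, 0, 0.072, 0, 0, 0],
], force=20)

```text
clock: 22.48
eef_pos: [464.0, -363.5, 326.4]
ee_rot: [0.323, -3.082, 0.006]
ft_force: [-0.5, 0.4, -0.3]
width: 0.256
grip_force: 29.8
```

Run:
```python
from plan import *
s=arm.state(); p=np.array(s['eef_pos']);print(p,s['ee_rot'],s['joint_positions'],s['ft_force'],s['width'])
R=Ro.from_rotvec(s['ee_rot']).as_matrix(); b=np.array([-5,-1.1,255.8]);ax=np.array([.0424,0,-.9991])
print('bottom',p+R@b,'axis',R@ax)
d=grab('wrist','w6');grab('scene','s6');grab('top','t6')
print(proj(d,p+R@(b+118*ax)),proj(d,p+R@(b+28*ax)),proj(d,[457.7,-366.3,40]),proj(d,[457.7+33.5,-366.3,40]))
R0=pose(191.95,-2.4);chain([(np.array([457.7,-366.3,38])-R0@b,R0)])
```

```text
[ 463.9555811  -363.520258    326.37652103] [ 0.32301915 -3.08247529  0.00567093] [ 1.1615433   0.56367317 -0.82594993  1.78711377  0.49979745  1.04616806
  1.91674973] [-0.45001162  0.4009816  -0.26628214] 0.25646913007999295
bottom [ 458.42681593 -365.61684473   70.59363051] axis [ 1.30729649e-04 -7.51676970e-04  9.99998994e-01]
(np.float64(277.5244169488345), np.float64(310.96915101076894)) (np.float64(278.4703467727143), np.float64(237.93779123624913)) (np.float64(278.0792216056372), np.float64(215.20818482111494)) (np.float64(269.75449214067595), np.float64(253.72308339183127))
0.0002,0.0002,0.0346,-0.0018,0.0019,-0.0001
```

View pics/w6.png

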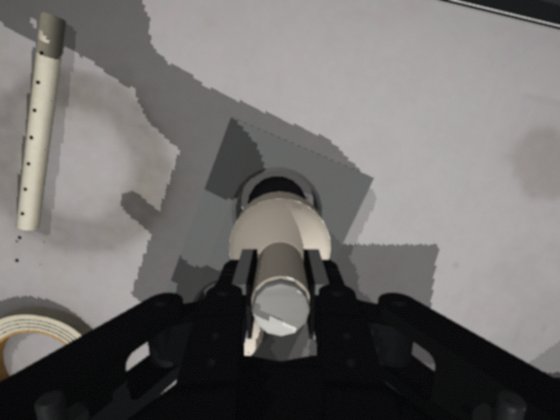

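Wrist view: float A hangs upright over pocket 2, with the globe centred at about x=280 and the pocket mouth at about x=277. I'll shift 2 mm toward -y, then lower and feel for the seat.

Emit:
carry_out([
  [0, -0.002, 0.005, 0, 0, 0],
  [0, -0.002, 0.015, 0, 0, 0],
  [0, -0.002, 0.025, 0, 0, 0],
  [0, -0.002, 0.034, 0, 0, 0],
  [0, -0.002, 0.036, 0, 0, 0],
])

```text
clock: 23.25
eef_pos: [462.9, -365.9, 290.7]
ee_rot: [0.323, -3.083, 0.006]
ft_force: [0.1, 0.5, -1.0]
width: 0.25
grip_force: 29.8
```

Emit:
carry_out([
  [0, 0, 0.0, 0, 0, 0],
  [0, 0, 0.001, 0, 0, 0],
  [0, 0, 0.002, 0, 0, 0],
  [0, 0, 0.003, 0, 0, 0],
  [0, 0, 0.003, 0, 0, 0],
])

```text
clock: 23.88
eef_pos: [463.1, -366.1, 288.7]
ee_rot: [0.323, -3.084, 0.008]
ft_force: [-0.3, -0.8, -1.6]
width: 0.248
grip_force: 29.8
```

Emit:
carry_out([
  [0, 0, 0.001, 0, 0, 0],
  [0, 0, 0.002, 0, 0, 0],
  [0, 0, 0.003, 0, 0, 0],
  [0, 0, 0.004, 0, 0, 0],
  [0, 0, 0.004, 0, 0, 0],
])

```text
clock: 24.5
eef_pos: [462.9, -366.1, 284.6]
ee_rot: [0.323, -3.084, 0.008]
ft_force: [-0.0, -0.1, -0.9]
width: 0.25
grip_force: 29.8
```

Emit:
carry_out([
  [0, 0, 0.0005, 0, 0, 0],
  [0, 0, 0.001, 0, 0, 0],
  [0, 0, 0.0015, 0, 0, 0],
  [0, 0, 0.002, 0, 0, 0],
])

```text
clock: 25.0
eef_pos: [462.9, -366.2, 282.7]
ee_rot: [0.323, -3.084, 0.008]
ft_force: [-0.7, 0.3, -1.9]
width: 0.25
grip_force: 29.8
```

Emit:
carry_out([
  [0, 0, 0.0005, 0, 0, 0],
  [0, 0, 0.001, 0, 0, 0],
  [0, 0, 0.0015, 0, 0, 0],
  [0, 0, 0.002, 0, 0, 0],
])

```text
clock: 25.5
eef_pos: [462.8, -366.2, 280.7]
ee_rot: [0.323, -3.084, 0.008]
ft_force: [-0.1, -0.3, -0.7]
width: 0.25
grip_force: 29.8
```

Emit:
carry_out([
  [0, 0, 0.0005, 0, 0, 0],
  [0, 0, 0.001, 0, 0, 0],
  [0, 0, 0.0015, 0, 0, 0],
  [0, 0, 0.002, 0, 0, 0],
])

```text
clock: 26.0
eef_pos: [462.8, -366.2, 278.7]
ee_rot: [0.323, -3.084, 0.008]
ft_force: [0.3, 0.2, -0.4]
width: 0.246
grip_force: 29.8
```

Emit:
carry_out([
  [0, 0, 0.0005, 0, 0, 0],
  [0, 0, 0.001, 0, 0, 0],
  [0, 0, 0.0015, 0, 0, 0],
  [0, 0, 0.002, 0, 0, 0],
])

```text
clock: 26.5
eef_pos: [462.7, -366.2, 276.7]
ee_rot: [0.323, -3.084, 0.008]
ft_force: [0.5, 1.2, -1.7]
width: 0.242
grip_force: 29.8
```

Emit:
carry_out([
  [0, 0, 0.0005, 0, 0, 0],
  [0, 0, 0.001, 0, 0, 0],
  [0, 0, 0.0015, 0, 0, 0],
  [0, 0, 0.002, 0, 0, 0],
])

```text
clock: 27.0
eef_pos: [462.6, -366.2, 274.7]
ee_rot: [0.323, -3.084, 0.008]
ft_force: [0.0, 0.3, -1.3]
width: 0.249
grip_force: 29.8
```

Emit:
carry_out([
  [0, 0, 0.0005, 0, 0, 0],
  [0, 0, 0.001, 0, 0, 0],
  [0, 0, 0.0015, 0, 0, 0],
  [0, 0, 0.002, 0, 0, 0],
])

```text
clock: 27.5
eef_pos: [462.5, -366.2, 272.7]
ee_rot: [0.323, -3.084, 0.008]
ft_force: [-0.7, 0.6, -1.7]
width: 0.252
grip_force: 29.8
```

Emit:
carry_out([
  [0, 0, 0.0005, 0, 0, 0],
  [0, 0, 0.001, 0, 0, 0],
  [0, 0, 0.0015, 0, 0, 0],
  [0, 0, 0.002, 0, 0, 0],
])

```text
clock: 28.0
eef_pos: [462.4, -366.3, 270.7]
ee_rot: [0.323, -3.084, 0.008]
ft_force: [1.0, 0.9, -1.1]
width: 0.252
grip_force: 29.8
```

Emit:
carry_out([
  [0, 0, 0.0005, 0, 0, 0],
  [0, 0, 0.001, 0, 0, 0],
  [0, 0, 0.0015, 0, 0, 0],
  [0, 0, 0.002, 0, 0, 0],
])

```text
clock: 28.5
eef_pos: [462.4, -366.3, 268.7]
ee_rot: [0.323, -3.084, 0.008]
ft_force: [-1.0, 0.2, -1.8]
width: 0.244
grip_force: 29.8
```

Emit:
carry_out([
  [0, 0, 0.0005, 0, 0, 0],
  [0, 0, 0.001, 0, 0, 0],
  [0, 0, 0.0015, 0, 0, 0],
  [0, 0, 0.002, 0, 0, 0],
])

```text
clock: 29.0
eef_pos: [462.3, -366.3, 266.7]
ee_rot: [0.323, -3.084, 0.008]
ft_force: [0.4, 0.4, -1.3]
width: 0.248
grip_force: 29.8
```

Emit:
carry_out([
  [0, 0, 0.0005, 0, 0, 0],
  [0, 0, 0.001, 0, 0, 0],
  [0, 0, 0.0015, 0, 0, 0],
  [0, 0, 0.002, 0, 0, 0],
])

```text
clock: 29.5
eef_pos: [462.8, -366.1, 265.4]
ee_rot: [0.323, -3.085, 0.009]
ft_force: [0.9, 2.0, 6.4]
width: 0.251
grip_force: 30.6
```

Contact felt: the vertical force rose to +6.4 N. I'll ease it and release.

Emit:
carry_out([
  [0, 0, -0.0004, 0, 0, 0],
  [0, 0, -0.0006, 0, 0, 0],
  [0, 0, -0.0006, 0, 0, 0],
])

```text
clock: 29.88
eef_pos: [462.5, -366.2, 265.5]
ee_rot: [0.323, -3.085, 0.008]
ft_force: [2.6, 1.4, 3.3]
width: 0.252
grip_force: 30.4
```

Emit:
carry_out([
  [0, 0, 0, 0, 0, 0],
  [0, 0, 0, 0, 0, 0],
  [0, 0, 0, 0, 0, 0],
  [0, 0, 0, 0, 0, 0],
  [0, 0, 0, 0, 0, 0],
], jaw=110)

```text
clock: 30.5
eef_pos: [462.2, -366.3, 265.3]
ee_rot: [0.323, -3.084, 0.008]
ft_force: [-0.3, -0.1, -0.1]
width: 0.569
grip_force: 0.0
```

Emit:
carry_out([
  [0.001, 0, -0.02, 0, 0, 0],
  [0.002, 0, -0.05, 0, 0, 0],
  [0.004, 0, -0.09, 0, 0, 0],
  [0.006, 0, -0.13, 0, 0, 0],
  [0.006, 0, -0.13, 0, 0, 0],
])

```text
clock: 31.12
eef_pos: [462.8, -366.1, 400.3]
ee_rot: [0.323, -3.089, 0.016]
ft_force: [-0.1, -0.3, -0.4]
width: 0.565
grip_force: 0.0
```

Run:
```python
from plan import *
s=arm.state(); print(s['eef_pos'],s['ft_force'],s['width'])
w=grab('wrist','w7');S=grab('scene','s7');T=grab('top','t7')
for c,P in (('P1',[556.5,-385,0]),('P2',[457.7,-366.3,0])):
    for z in (122,70): 
        q=np.array(P)+[0,0,z];print(c,z,[np.round(proj(d,q),0) for d in (S,w)])
for n,d in (('S',S),('w',w)):
    g=d['color'].astype(int); m=((g.min(2)>135)&(np.ptp(g,axis=2)<45)).astype(np.uint8)
    k,l,st,ce=cv2.connectedComponentsWithStats(m)
    for i in range(1,k):
        if 60<st[i,4]<6000: print(n,st[i],np.round(ce[i]))
```

```text
[ 462.78475314 -366.131593    400.34756247] [-0.08268953 -0.28504244 -0.37149106] 0.5653385363411189
P1 122 [array([344., 176.]), array([238., 324.])]
P1 70 [array([343., 192.]), array([244., 295.])]
P2 122 [array([372., 186.]), array([284., 218.])]
P2 70 [array([370., 202.]), array([283., 204.])]
S [ 34   0  20  13 172] [42.  6.]
S [91  1 20 13 75] [101.   9.]
S [   0   17  322   87 1660] [146.  68.]
S [  0  29 308  64 962] [134.  63.]
S [ 216  147   75   43 1526] [253. 168.]
S [539 219  19  31 169] [547. 228.]
S [456 234  50  17 172] [481. 242.]
S [442 244  36  60 765] [461. 276.]
S [478 257  22  43 465] [491. 279.]
S [ 70 262  57  59 714] [ 96. 288.]
S [117 267  26  13  77] [130. 273.]
S [   0  282   52   81 1815] [ 20. 323.]
S [474 299  15  13  95] [480. 305.]
S [ 404  304   89  116 4222] [445. 370.]
S [  55  318   71   64 2182] [ 87. 348.]
S [119 339  15  19  66] [124. 346.]
S [130 349  12  12  62] [135. 354.]
S [ 50 350  29  31 281] [ 63. 366.]
S [459 383  13  11  70] [464. 388.]
w [  75   40   37  172 2065] [ 94. 124.]
w [ 102  115   65   89 4129] [132. 161.]
w [ 262  181   49   51 1318] [290. 209.]
w [245 274  25  40 612] [257. 291.]
w [  30  280   91   69 1510] [ 62. 303.]
w [ 65 296  37  28 448] [ 81. 307.]
w [ 215  313   71   47 1649] [243. 339.]
w [  0 318  28   9  68] [ 14. 323.]
w [115 384  24  36 186] [126. 402.]
w [134 388  23  23 145] [146. 398.]
```

Run:
```python
from h import *
S=pickle.load(open('pics/s7.pkl','rb'));w=pickle.load(open('pics/w7.pkl','rb'))
s=cv2.cvtColor(S['color'],cv2.COLOR_RGB2GRAY);g=cv2.cvtColor(w['color'],cv2.COLOR_RGB2GRAY)
for r in (178,182,190,198): print('S',r,s[r,330:390])
for r in (214,222,228): print('w',r,g[r,250:322:2])
print('T?',[np.round(proj(S,[457.7,-366.3,z])) for z in (125,100)])
```

```text
S 178 [152 153 155 157 156 154 156 153 153 154 161 183 178 173 164 146 125 120
 109 136 174 171 167 181 159 124 162 158 156 156 159 132  79  96 147 150
 148 146 143 145 146 148 148 148 146 146 144 146 146 144 143 142 143 138
 138 138 138 138 141 144]
S 182 [159 159 158 159 159 159 159 160 161 159 165 178 175 168 155 140 121 136
 170 175 135 170 167 111  93  99 103 116 157 158 157 157 156 159 159 161
 163 160 161 162 178 181 181 183 165 168 173 133  61  64  68  64  53  77
  77  81  81  86 109 130]
S 190 [146 130 127 130 123 140 197 206 211 212 213 215 214 209 205 196 189 176
 157 142 149 159 157 158 157 157 156 157 160 159 159 157 158 155 155 155
 155 160 173 177 171 166 152 134 121 117 101  90 103 130 141 156 162 170
 176 180 188 192 196 198]
S 198 [ 73  65  63  67 103 105 107 113 113 118 121 120 144 178 169 162 156 149
 133 123 125 114  85  67  74  75  75  74  71  68  80 108 102 114 158 196
 204 204 180 171 162 154 136 122 129 146 144 153 156 155 158 158 156 157
 159 157 159 159 159 159]
w 214 [ 93  85  75  81 122 144 150 153 160 161 142 184 204 205 206 209 208 209
 208 210 210 211 208 187 205 208 208 205 189 107  42  66  79  81  86  93]
w 222 [ 94  93  92  94  91  79  89 123 155 170 177 194 206 207 209 209 210 210
 210 212 213 215 216 205 198 158  85  60  76  79  80  78  80  81  89  94]
w 228 [ 92  94  93  94  95  94  94  92  93  88  85  87 115 178 205 209 209 210
 210 209 198 141  77  76  78  79  79  79  79  80  80  79  84  89  93  94]
T? [array([372., 185.]), array([371., 193.])]
```

Both necks sit where upright, seated floats should appear: columns 344 and 372 in the scene view, and cap A at x=284 in the wrist view. Handing in.

```bash
python3 -c "
from plant import arm
print(arm.finish_job())"
```

```text
the job is handed in; nothing more can be done
None
```

Both floats stand upright and released in their own pockets, each lowered until I felt its seat (about 6 N). I handed the job in at about 31 s; no verdict was returned.

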